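# Fetch the tape roll from behind the bottles

## Robot

A 6-joint arm with a two-finger parallel gripper is mounted at the origin on the work surface. World frame = base frame: x ahead of the robot, y to its left, z up, the work surface at z = 0. Lengths are in mm, angles in degrees, forces in N, time in s.
With the tool pointing down it reaches from about 400 to 925 mm from the base axis. Payload 3.4 kg.
Tool frame: the origin (TCP) lies on the centre line of the jaws, within the pads' length; the fingertips stand 22 mm ahead of it and the grasp point (between the pads) lies 3 mm ahead of it; z points along the fingers, y is the line along which they close (so a half turn about z gives the same grasp; the last joint's range is limited). The gripper opens to 85 mm and grips with 20 to 120 N. Pads are 22 mm wide; open, the fingers measure 114 mm over their backs; the gripper's body (76 mm by 85 mm) begins 54 mm behind the grasp point. The pads swing forward as they close: fully open they stand 13 mm farther back than shut.
Start: joints at [-71.133, 17.578, 86.31, -0, 76.112, -4.211], TCP at [225.375, -528.997, 253.305] pointing down, gripper open.
Joint ranges: [-179.03, 179.03], [-60, 130.46], [8.19, 133.38], [-81.62, 261.62], [5.75, 156.47], [-153.77, 153.77]. Speed limits (degrees/s): [147.25, 147.25, 180, 180, 180, 180].

## Interface

Orientations are given as a 3x3 rotation matrix whose columns are the frame's x, y, z axes.
In Python, from plant import arm gives the robot as it stands.
- The arm moves only by the tool carry_out, never from a script. Its argument "moves" is a list that holds one entry, the list of rows, each a list of 7 numbers: the closure, from -1 (fully open) to 1 (shut), then the shift along the tool's x, y, z in mm, then the turn, a rotation vector about the tool's x, y, z in degrees. A call has exactly 10 rows; each row is the pose to reach, as a shift and turn from the pose commanded when the call began, along the tool's axes at that moment; what a row does not reach only later rows make up. A row lasts 1/8 s, in which the tool goes at most 62.5 mm and 10.7 degrees, less where a joint would pass 70% of its speed; a pose out of reach is approached as far as the arm can. A call with a gripper value outside its range is refused whole. The fingers move at their own pace and stop on an object; "force" is the grip in N (left out, the last holds). Time passes only in rows, so rows that repeat a pose let the fingers close, or fill a call up. It gives the time, the measured TCP pose, the force, the opening and the grip force at its end, in the units of the state.
- arm.read_state(): the state, without advancing time (a new reading comes with each control period).
- arm.capture(name): name is "side" or "top"; returns a dict with "frame" (480x640x3 uint8, blue, green, red), "intrinsics" (3x3 intrinsics, pixels), "rvec" (rotation vector, rad) and "tvec" (3), from world to camera coordinates, as OpenCV has them. Camera axes: x right, y down, z forward; pixel columns grow to the right and rows downward; lengths in mm; the calibration is good to about 2 mm. A picture is of the moment at which its call begins. There is no depth.
- arm.sign_off(): hands the job in; it is judged then, once.
The state is a dict: "time": time; "joint_positions": joint angles; "qvel": joint speeds; "tau": joint torques, N m; "tool_pos": TCP position; "tool_rot": TCP orientation; "wrist_force": force on the tool from outside, world axes, zero at the start; "wrist_torque": the same for the moment, N m; "finger_gap": opening from 0.0 (shut) to 1.0 (fully open); "gripper_force": force on a finger pad.
Only numpy, scipy, OpenCV 4.12 (cv2) and the standard library are available. Lean on these libraries where they do the work, as an engineer would, in place of code of your own. Each camera call takes 0.05 s, during which the arm holds its last target. There are 200 camera calls.

## Task

Lay out the tape for a dressing: the roll of tape in the supply caddy is boxed in by three bottles, so first stand all three bottles aside on the empty dark side tray, then stand the roll upright on the dark round mark in the middle of the dressing tray while the bottles are still aside, and then put each bottle back upright on the very place in the caddy where it stood at the start. Keep the bottles upright throughout, and leave the small carton, the jar and the gallipot where they are.

Things in the scene. Friction and masses are not known exactly. Their poses are not given: they have to be found in the camera images.
- nozzle_bottle: loose round white squeeze bottle with a pointed nozzle, paper band; 0.22 kg or so. Origin: centre of its underside, z up along the bottle. Body 52 mm across up to 78 mm height, shoulder narrowing to 24 mm at 96 mm, ribbed round white collar 30 mm across from 100 to 133 mm (grip here, about 119 mm up), thin nozzle on top, 18 mm across at its root, tip at 165 mm.
- amber_bottle: loose round brown bottle with a black screw cap, paper label; 0.28 kg or so. Origin: centre of its underside, z up along the bottle. Body 56 mm across up to 78 mm height, shoulder narrowing to 24 mm at 96 mm, round cap 34 mm across from 100 to 135 mm (grip here, about 119 mm up).
- square_bottle: loose white bottle of square section with a round white screw cap; 0.24 kg or so. Origin: centre of its underside, z up along the bottle. Body 46 x 46 mm up to 80 mm height, shoulder narrowing to 24 mm at 96 mm, cap 28 mm across from 100 to 130 mm (grip here, about 119 mm up).
- tape_roll: the loose roll of white tape standing on end, 54 mm across and 50 mm high, with a black-looking core hole in the top; 0.09 kg or so. Origin: centre of its underside, z up along its axis. Grip it across its diameter about 33 mm up. At the start it stands in the caddy between two of the bottles, with the third in front of it.
- caddy: fixed white plastic tray, 180 (its x) x 260 (its y) mm, floor 4 mm thick, rim 16 mm high in all. Origin: centre of its underside; its -x side faces roughly towards the robot. Grey round marks on its floor: bottle places, 62 mm across, at (x, y) = (30, 64), (-36, 0) and (30, -64) mm, and the roll's place at (30, 0) mm. Which bottle stands on which place differs from start to start: remember it. Carton and jar stand in its two front corners.
- side_tray: fixed empty dark grey, almost black, plastic tray, 260 (its x) x 120 (its y) mm, floor 4 mm thick, rim 12 mm high, walls 4 mm. Origin: centre of its underside. May be to the left or the right of the caddy. The three bottles stand here for the time being, in a row along its x; 70 mm from one to the next fits.
- dressing_tray: fixed bright metal tray, 260 (its x) x 120 (its y) mm, floor 4 mm thick, rim 12 mm high. Origin: centre of its underside; a dark round mark, 68 mm across, lies at its centre and is the roll's target. The gallipot stands in its +x end, three flat instruments (5 mm high) are fixed in its -x end: fingers have most room along its y. On the other side of the caddy from the side tray.
- carton: bystander: small brown cardboard carton, 50 x 38 x 36 mm, in a front corner of the caddy. Origin: centre of its underside. Leave it alone.
- jar: bystander: small white jar with a black lid, 44 mm across, 36 mm high, in the other front corner of the caddy. Origin: centre of its underside. Leave it alone.
- gallipot: bystander: small open steel bowl, 56 mm across, 32 mm high, in the +x end of the dressing tray, 88 mm from the tray's centre. Origin: centre of its underside. Leave it alone.
Mind the look-alikes: they are no part of the job. What is shaped like the nozzle_bottle but blue is not meant.

How it is judged:
By the outcome, as a careful person would: the job done as asked, in the order asked, and still so for the second after the job is handed in, with the robot touching nothing.
It also fails if it takes over 144 s, if anything falls off the work surface, if the arm or the gripper's body presses on something with over 40 N, if the wrist force passes 120 N, or if a joint passes its speed limit or range.

## Working session

There is one attempt and no reset: what is moved stays moved. The work goes in short steps, Python scripts to look and compute and a tool call to move; the robot and the scene stay as the last step left them, time stands still between calls to the robot, and variables do not carry over. Pictures are saved under pics/ and viewed, at most 14 in all, crops included, and the job is handed in when it is done.

Besides the shell and the picture viewer there is one more tool, called after "Emit:" by a JSON object that holds its "name" and its "arguments". carry_out: Moves the arm, as the interface text tells. Its arguments: {"type":"object","properties":{"moves":{"type":"array","items":{"type":"array","items":{"type":"array","items":{"type":"number"}}}},"force":{"type":"number"}},"required":["moves"]}

```bash
ls; mkdir -p pics; python3 - <<'E'
from plant import arm
import cv2
for n in("side","top"):
    c=arm.capture(n); cv2.imwrite(f"pics/{n}0.png",c["frame"]); print(n,c["intrinsics"],c["rvec"],c["tvec"])
s=arm.read_state(); print(s)
E
```

```text
pics
side [[474.70410647   0.         307.52160255]
 [  0.         474.70410647 243.78416004]
 [  0.           0.           1.        ]] [ 0.13622963 -2.90440337  1.05790306] [494.50649634  84.6091307  857.07483434]
top [[500.37656492   0.         316.89657495]
 [  0.         500.37656492 241.03359248]
 [  0.           0.           1.        ]] [ 2.19383976 -2.02565998  0.20363299] [-26.42450221 508.84769415 807.14887191]
{'time': 0.1, 'joint_positions': array([-7.11347848e+01,  1.76219181e+01,  8.63763738e+01,  1.52619483e-03,
        7.61145508e+01, -4.21253973e+00]), 'qvel': array([-0.04372108, -0.04909625, -0.11852701, -0.00267092,  0.10643167,
        0.05557985]), 'tau': array([ 3.19104620e-04, -4.58529961e+01, -2.52608353e+01, -2.72774298e-05,
        5.49510980e-03, -1.76928552e-05]), 'tool_pos': array([ 225.16659817, -528.42350908,  252.43392675]), 'tool_rot': array([[ 9.19976321e-01,  3.91973461e-01, -6.12346624e-04],
       [ 3.91973902e-01, -9.19974432e-01,  1.87204067e-03],
       [ 1.70447021e-04, -1.96225698e-03, -9.99998060e-01]]), 'wrist_force': array([-0.27973376,  0.28231373, -0.13806965]), 'wrist_torque': array([0.04701322, 0.02003285, 0.008539  ]), 'gripper_force': 0.0, 'finger_gap': 0.9982134610107286}
```

View pics/top0.png

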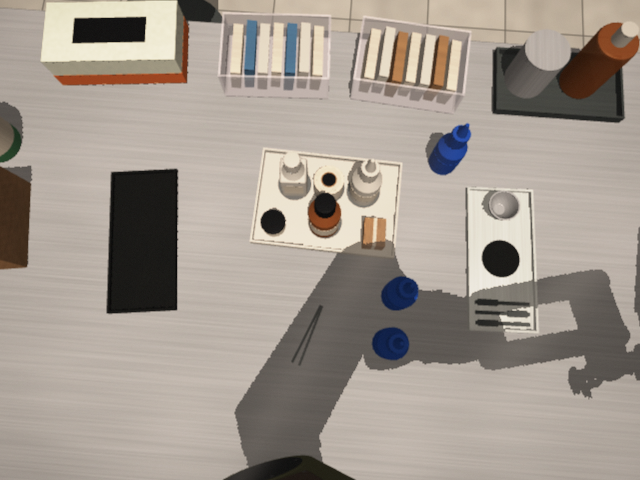

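View pics/side0.png

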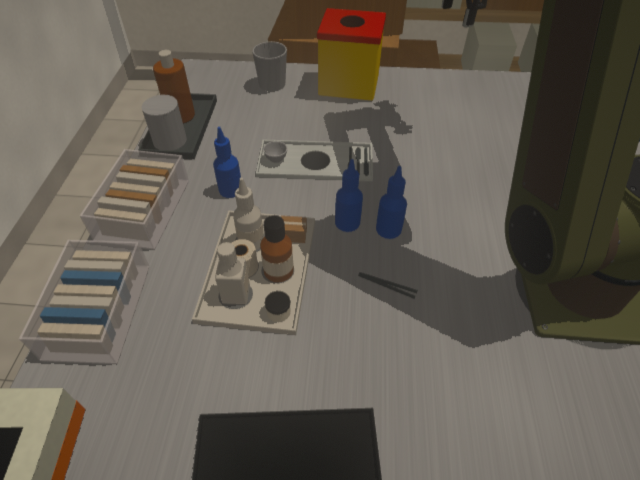

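Top view: the caddy is at about (328,200), with the square bottle at (292,172), roll at (328,180), nozzle bottle at (367,180) and amber bottle at (324,213). The dark empty side tray is at (143,240). The dressing tray is at (502,258), with its mark at (500,258). Look-alikes: the blue nozzle bottles at (448,150), (400,292) and (391,343). The one meant is the white bottle with a paper band at (367,180). There is also another brown bottle at (600,60), outside the caddy. I'll confirm in a crop.

```bash
cat > h.py <<'E'
import numpy as np, cv2
from plant import arm
def cam(c): 
    R=cv2.Rodrigues(np.array(c["rvec"],float))[0]; return c["intrinsics"],R,np.array(c["tvec"],float).ravel()
def ray(c,uv,z):
    K,R,t=cam(c); d=R.T@np.linalg.inv(K)@np.array([uv[0],uv[1],1.]); o=-R.T@t
    return o+d*(z-o[2])/d[2]
def proj(c,P):
    K,R,t=cam(c); q=(np.atleast_2d(P)@R.T+t)@K.T; return q[:,:2]/q[:,2:]
E
python3 - <<'E'
from h import *
c=arm.capture("top"); f=c["frame"]; K,R,t=cam(c); print("cam",-R.T@t)
g=f.max(axis=2)
# side tray: dark blob
def blob(mask,pt):
    n,l,s,ce=cv2.connectedComponentsWithStats(mask.astype(np.uint8)); k=l[pt[1],pt[0]]; m=(l==k).astype(np.uint8)
    return m,ce[k],s[k]
m,ce,s=blob(g<60,(143,240)); r=cv2.minAreaRect(cv2.findNonZero(m)); b=cv2.boxPoints(r)
print("side",ce,s,[ray(c,p,12).round() for p in b],ray(c,r[0],12).round(1))
m,ce,s=blob(g<60,(500,258)); print("mark",ce,s,ray(c,ce,4).round(1))
for n,p in dict(sidec=(143,240)).items(): pass
for box in ((240,140,170,120),(455,175,90,165)):
    x,y,w,h=box; k=min(800/w,600/h); k=int(k)
    cv2.imwrite(f"pics/crop{x}.png",cv2.resize(f[y:y+h,x:x+w],None,fx=k,fy=k,interpolation=cv2.INTER_CUBIC)); print(box,k)
E
```

```text
cam [ 3.38107757e+02 -4.13345525e-01  8.92634587e+02]
side [142.7564062  241.47390066] [ 107  169   71  144 9483] [array([362., 370.,  12.]), array([624., 411.,  12.]), array([632., 283.,  12.]), array([370., 250.,  12.])] [493.4 327.9  12. ]
mark [500.35172414 258.26206897] [ 483  241   36   36 1015] [ 513.7 -316.6    4. ]
(240, 140, 170, 120) 4
(455, 175, 90, 165) 3
```

View pics/crop240.png

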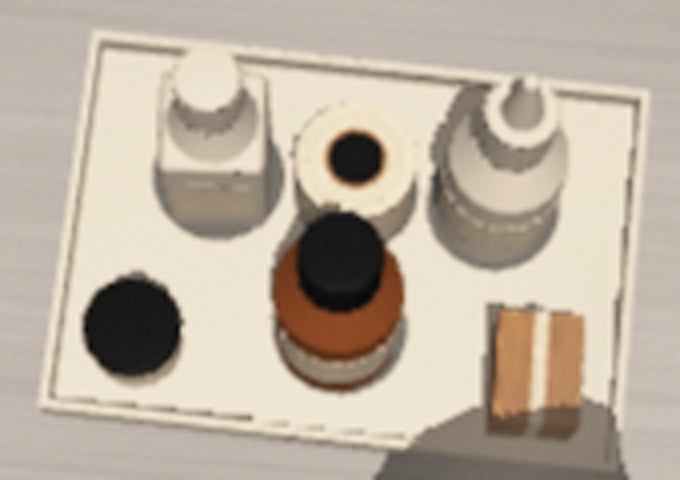

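View pics/crop455.png

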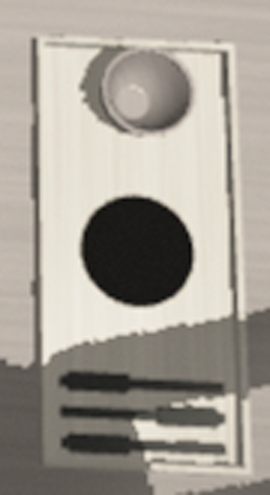

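The crop confirms the identities. In crop pixels the square cap is at (208,82), the roll at (355,158), the white nozzle collar at (521,113), the amber cap at (342,250), and the jar and carton are in the front corners. Square stands on place (30,64), nozzle on (30,-64) and amber on (-36,0).

```bash
python3 - <<'E'
from h import *
from scipy.optimize import least_squares as LS
c=arm.capture("top"); f=c["frame"]; s=arm.capture("side")
cr=lambda u,v:((u+.5)/4-.5+240,(v+.5)/4-.5+140)
def place(p,pts):
    a=p[2]; R=np.array([[np.cos(a),-np.sin(a)],[np.sin(a),np.cos(a)]]); return np.array(pts)@R.T+p[:2]
obs=[(cr(95,31),16,(90,130)),(cr(650,91),16,(90,-130)),(cr(40,408),16,(-90,130)),(cr(616,472),16,(-90,-130)),
 (cr(208,82),134,(30,64)),(cr(355,158),54,(30,0)),(cr(521,113),137,(30,-64)),(cr(342,252),139,(-36,0))]
W=np.array([ray(c,o[0],o[1])[:2] for o in obs]); L=[o[2] for o in obs]
for n in (slice(0,8),slice(0,4),slice(4,8)):
    r=LS(lambda p:(place(p,L[n])-W[n]).ravel(),[580,0,0],loss="soft_l1"); print(r.x[:2].round(1),np.degrees(r.x[2]).round(2)); print((W-place(r.x,L)).round(1).tolist())
r=LS(lambda p:(place(p,L)-W).ravel(),[580,0,0],loss="soft_l1")
print("caddy places",place(r.x,L[4:]).round(1).tolist(), "measured",W[4:].round(1).tolist())
# side view overlay
P=place(r.x,L); sv=s["frame"].copy()
for (u,v),o in zip(proj(s,[[*p,o[1]] for p,o in zip(P,obs)]),obs): cv2.circle(sv,(int(u),int(v)),1,(0,255,0),-1)
sv=sv[170:340,180:330]; cv2.imwrite("pics/ov.png",cv2.resize(sv,None,fx=3.5,fy=3.5,interpolation=cv2.INTER_CUBIC))
# side tray quad
m=(f.max(2)<60).astype(np.uint8); n,l,st,ce=cv2.connectedComponentsWithStats(m); m=(l==l[240,143]).astype(np.uint8)
q=cv2.approxPolyDP(cv2.findContours(m,0,1)[0][0],6,True)[:,0]; print("quad",q.tolist(),[ray(c,p,12)[:2].round().tolist() for p in q])
# dressing corners
d=lambda u,v:((u+.5)/3-.5+455,(v+.5)/3-.5+175)
print("dress",[ray(c,d(*p),12)[:2].round(1).tolist() for p in ((34,38),(238,44),(250,470),(42,467))], "pot",ray(c,d(148,90),36).round(1))
E
```

```text
[590.8   2.7] -2.03
[[0.5, -1.3], [0.8, 0.1], [0.5, -1.2], [1.2, 0.6], [-1.9, -2.0], [0.2, 1.2], [-1.6, 0.6], [-1.2, 0.7]]
[591.5   2.2] -1.97
[[-0.1, -0.9], [-0.1, 0.5], [-0.1, -0.6], [0.3, 1.2], [-2.6, -1.6], [-0.5, 1.7], [-2.4, 1.0], [-2.0, 1.3]]
[589.5   3.2] -2.06
[[1.7, -1.7], [2.1, -0.4], [1.7, -1.7], [2.5, 0.1], [-0.7, -2.5], [1.5, 0.8], [-0.3, 0.1], [0.1, 0.2]]
caddy places [[623.0, 65.6], [620.7, 1.6], [618.5, -62.3], [554.8, 4.0]] measured [[621.1, 63.6], [621.0, 2.9], [616.8, -61.8], [553.6, 4.7]]
quad [[175, 169], [112, 173], [107, 312], [176, 309]] [[632.0, 288.0], [615.0, 403.0], [362.0, 370.0], [377.0, 251.0]]
dress [[639.4, -250.0], [645.5, -374.4], [388.7, -379.5], [380.9, -259.9]] pot [ 604.4 -311.    36. ]
```

View pics/ov.png

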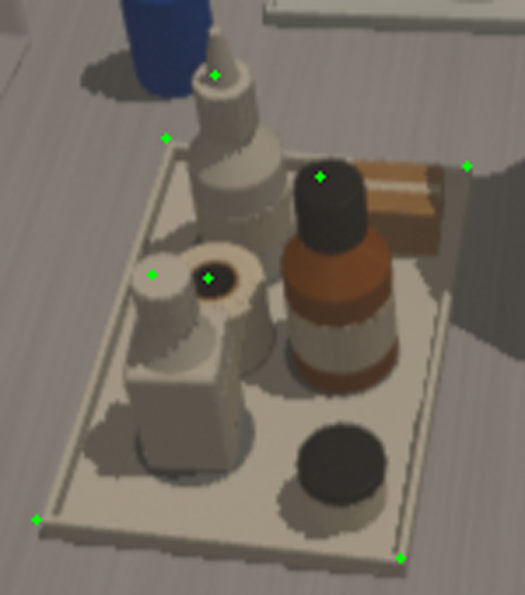

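The side-view overlay shows the fit agrees to a few mm; bottle tops appear slightly nearer the robot than the dots. I start the move, then refine by triangulation.

Emit:
{"name": "carry_out", "arguments": {"moves": [[[-1,30,-20,0,0,0,2.5],[-1,75,-51,0,0,0,5],[-1,125,-85,0,0,0,7.5],[-1,175,-119,0,0,0,10],[-1,225,-153,0,0,0,12.5],[-1,275,-187,0,0,0,15],[-1,325,-221,0,0,0,17.5],[-1,370,-252,0,0,0,20],[-1,405,-276,0,0,0,22],[-1,420.8,-287,0,0,0,23.08]]], "force": 40}}

```text
time: 1.5
tool_pos: [501.1, -97.8, 253.3]
tool_rot: [[1.0, 0.002, 0.0], [0.002, -1.0, 0.0], [0.0, -0.0, -1.0]]
wrist_force: [0.2, -1.4, -0.0]
finger_gap: 0.999
gripper_force: 0.0
```

```bash
python3 - <<'E'
from h import *
from scipy.optimize import least_squares as LS
s=arm.read_state(); print(s["tool_pos"].round(1),s["tool_rot"].round(3).tolist(),s["finger_gap"])
c=arm.capture("top"); d=arm.capture("side")
for n,a,b,z in (("sq",(208,82),(165,274),134),("noz",(521,113),(222,82),137),("amb",(342,252),(331,179),139),("roll",(355,158),(212,279),54),("c1",(95,31),(170,145),16),("c2",(40,408),(40,527),16)):
    A=(a[0]/4+240,a[1]/4+140); B=(b[0]/3.5+180,b[1]/3.5+170)
    r=LS(lambda P:np.r_[proj(c,P)[0]-A,proj(d,P)[0]-B],[600,0,100]); print(n,r.x.round(1),r.fun.round(1),ray(d,B,z).round(1),ray(c,A,z).round(1))
E
```

```text
[501.1 -97.8 253.3] [[1.0, 0.002, 0.0], [0.002, -1.0, 0.0], [0.0, -0.0, -1.0]] 0.9994626331938409
sq [619.8  63.2 131.8] [-0.1  0.9 -0.8 -0.3] [617.7  65.4 134. ] [620.5  62.9 134. ]
noz [616.7 -62.7 133. ] [-0.1  0.6 -0.7 -0.2] [614.1 -58.1 137. ] [616.3 -62.4 137. ]
amb [551.4   4.2 138.9] [-0.2  1.  -1.  -0.3] [549.5   4.9 139. ] [553.    4.1 139. ]
roll [619.1   2.2  54.2] [-0.1  0.6 -0.6 -0.2] [617.9   2.5  54. ] [620.3   2.2  54. ]
c1 [592.7  93.3 249.7] [ 0.  -0.1  0.1  0. ] [ 672.4 -126.2   16. ] [685.1 127.4  16. ]
c2 [609.9 134.4 -19.8] [  8.  -50.1  44.6  14.2] [682.6 133.9  16. ] [505.3 133.8  16. ]
```

Emit:
{"name": "carry_out", "arguments": {"moves": [[[-1,20,-27,0,0,0,0],[-1,50,-68,0,0,0,0],[-1,80,-110,0,0,0,0],[-1,105,-143,0,0,0,0],[-1,118,-160,5,0,0,0],[-1,120,-163.5,25,0,0,0],[-1,120,-163.5,50,0,0,0],[-1,120,-163.5,73,0,0,0],[-1,120,-163.5,73,0,0,0],[-1,120,-163.5,73,0,0,0]]]}}

```text
time: 2.85
tool_pos: [620.2, 62.6, 180.9]
tool_rot: [[1.0, -0.001, 0.0], [-0.001, -1.0, -0.0], [0.0, 0.0, -1.0]]
wrist_force: [-0.2, -0.9, 0.5]
finger_gap: 0.999
gripper_force: 0.0
```

```bash
python3 - <<'E'
from h import *
s=arm.read_state(); print(s["tool_pos"].round(1),s["tool_rot"].round(3).tolist())
c=arm.capture("top"); d=arm.capture("side")
a=cv2.resize(c["frame"][100:260,240:430],None,fx=3,fy=3,interpolation=2); b=cv2.resize(d["frame"][100:340,170:360],(380,480),interpolation=2)
cv2.imwrite("pics/near.png",np.hstack([a[:480,:410],b]))
E
```

```text
[620.2  62.6 180.9] [[1.0, -0.001, 0.0], [-0.001, -1.0, -0.0], [0.0, 0.0, -1.0]]
```

View pics/near.png

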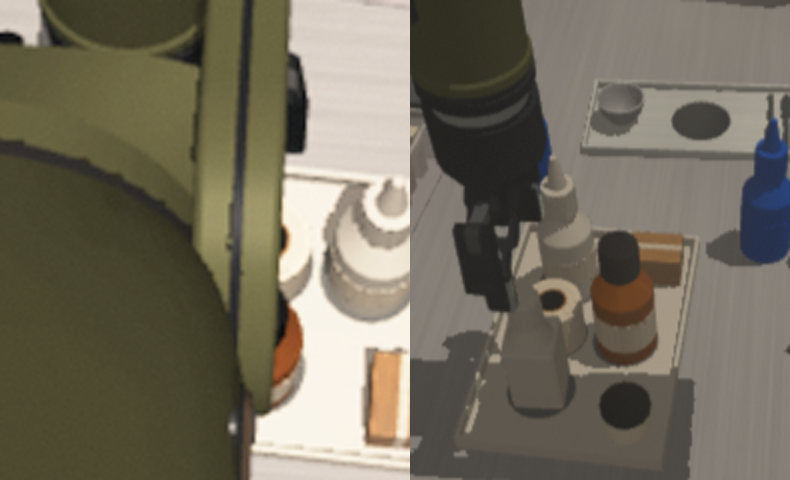

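The side view shows the gripper straddling the square bottle's cap, with the near finger at about (487,270) and the cap at (525,310). Descend and close.

Emit:
{"name": "carry_out", "arguments": {"moves": [[[-1,0,0,10,0,0,0],[-1,0,0,27,0,0,0],[-1,0,0,44,0,0,0],[-1,0,0,54,0,0,0],[-1,0,0,54,0,0,0],[0,0,0,54,0,0,0],[0.3,0,0,54,0,0,0],[1,0,0,54,0,0,0],[1,0,0,54,0,0,0],[1,0,0,54,0,0,0]]], "force": 40}}

```text
time: 4.2
tool_pos: [620.4, 63.9, 127.0]
tool_rot: [[1.0, -0.0, 0.001], [-0.0, -1.0, 0.001], [0.001, -0.001, -1.0]]
wrist_force: [0.1, 1.0, 3.7]
finger_gap: 0.311
gripper_force: 39.6
```

Emit:
{"name": "carry_out", "arguments": {"moves": [[[1,0,0,-12,0,0,0],[1,0,0,-35,0,0,0],[1,0,0,-58,0,0,0],[1,-3,-10,-70,0,0,0],[1,-9,-42,-75,0,0,0],[1,-17,-84,-75,0,0,0],[1,-26,-128,-75,0,0,0],[1,-35,-172,-75,0,0,0],[1,-43,-214,-75,0,0,0],[1,-50,-250,-75,0,0,0]]]}}

```text
time: 5.45
tool_pos: [568.5, 315.4, 200.8]
tool_rot: [[1.0, 0.001, -0.002], [0.001, -1.0, -0.001], [-0.002, 0.001, -1.0]]
wrist_force: [0.1, -0.1, -2.6]
finger_gap: 0.315
gripper_force: 39.7
```

Emit:
{"name": "carry_out", "arguments": {"moves": [[[1,-3,-17,0,0,0,0],[1,-4,-23.5,5,0,0,0],[1,-4,-23.5,25,0,0,0],[1,-4,-23.5,45,0,0,0],[1,-4,-23.5,62,0,0,0],[1,-4,-23.5,71,0,0,0],[1,-4,-23.5,74,0,0,0],[1,-4,-23.5,75,0,0,0],[1,-4,-23.5,75,0,0,0],[1,-4,-23.5,75,0,0,0]]]}}

```text
time: 6.7
tool_pos: [566.5, 337.2, 127.0]
tool_rot: [[1.0, 0.0, 0.001], [0.0, -1.0, 0.001], [0.001, -0.001, -1.0]]
wrist_force: [-0.2, 0.2, -1.1]
finger_gap: 0.312
gripper_force: 39.8
```

```bash
python3 - <<'E'
from h import *
s=arm.read_state(); print(s["tool_pos"].round(1),s["wrist_force"].round(1),s["gripper_force"],s["finger_gap"])
c=arm.capture("top"); d=arm.capture("side")
b=d["frame"][200:480,120:520]
cv2.imwrite("pics/pl1.png",np.hstack([c["frame"][100:380,80:410],b]))
E
```

```text
[566.5 337.2 127. ] [-0.2  0.2 -1.1] 39.796262383461 0.3122807908246855
```

View pics/pl1.png

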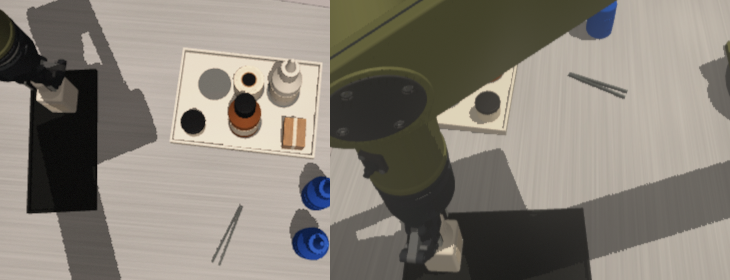

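Top view: the square bottle stands in the side tray's far end at (57,92) in the crop, and its vacated mark shows at (214,84). Release and go on to the amber bottle.

Emit:
{"name": "carry_out", "arguments": {"moves": [[[1,0,0,1,0,0,0],[0,0,0,1,0,0,0],[-1,0,0,1,0,0,0],[-1,0,0,1,0,0,0],[-1,0,0,0,0,0,0],[-1,0,0,-10,0,0,0],[-1,0,0,-30,0,0,0],[-1,0,0,-55,0,0,0],[-1,0,5,-74,0,0,0],[-1,-1,30,-74,0,0,0]]]}}

```text
time: 8.05
tool_pos: [566.3, 307.6, 202.6]
tool_rot: [[1.0, 0.002, 0.005], [0.002, -1.0, 0.002], [0.005, -0.002, -1.0]]
wrist_force: [0.6, -0.6, 0.2]
finger_gap: 0.998
gripper_force: 0.0
```

Emit:
{"name": "carry_out", "arguments": {"moves": [[[-1,-2,45,0,0,0,0],[-1,-4,90,0,0,0,0],[-1,-6,140,0,0,0,0],[-1,-8,190,0,0,0,0],[-1,-10,240,0,0,0,0],[-1,-12,280,0,0,0,0],[-1,-12.5,298,0,0,0,0],[-1,-12.5,302.7,5,0,0,0],[-1,-12.5,302.7,20,0,0,0],[-1,-12.5,302.7,20,0,0,0]]]}}

```text
time: 9.3
tool_pos: [551.0, 5.5, 178.3]
tool_rot: [[1.0, 0.001, -0.004], [0.001, -1.0, 0.001], [-0.004, -0.001, -1.0]]
wrist_force: [0.2, -0.2, 0.6]
finger_gap: 1.001
gripper_force: 0.0
```

```bash
python3 - <<'E'
from h import *
s=arm.read_state(); print(s["tool_pos"].round(1))
c=arm.capture("top"); d=arm.capture("side")
a=cv2.resize(c["frame"][130:270,90:350],None,fx=1.6,fy=1.6)[:280]; b=d["frame"][200:424,170:530]
a=a[:224]
cv2.imwrite("pics/am.png",np.hstack([a,b[:,:350]]))
E
```

```text
[551.    5.5 178.3]
```

View pics/am.png

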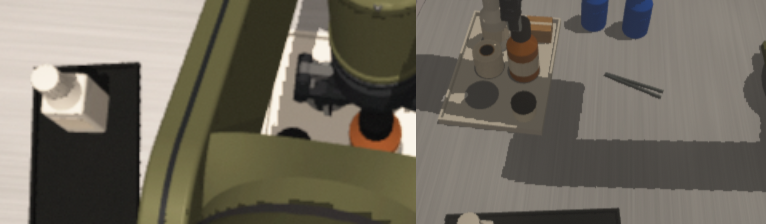

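The square bottle stands upright in the tray at (75,95); the gripper is over the amber cap. Descend and close.

Emit:
{"name": "carry_out", "arguments": {"moves": [[[-1,0,0,8,0,0,0],[-1,0,0,27,0,0,0],[-1,0,0,44,0,0,0],[-1,0,0,54,0,0,0],[-1,0,0,54,0,0,0],[0,0,0,54,0,0,0],[0.3,0,0,54,0,0,0],[1,0,0,54,0,0,0],[1,0,0,54,0,0,0],[1,0,0,54,0,0,0]]], "force": 40}}

```text
time: 10.65
tool_pos: [553.0, 4.6, 127.0]
tool_rot: [[1.0, -0.0, 0.001], [-0.0, -1.0, 0.001], [0.001, -0.001, -1.0]]
wrist_force: [0.0, 2.5, 5.7]
finger_gap: 0.388
gripper_force: 39.7
```

Emit:
{"name": "carry_out", "arguments": {"moves": [[[1,0,0,-12,0,0,0],[1,0,0,-35,0,0,0],[1,0,0,-58,0,0,0],[1,-2,-10,-70,0,0,0],[1,-8,-45,-75,0,0,0],[1,-16,-92,-75,0,0,0],[1,-25,-142,-75,0,0,0],[1,-34,-192,-75,0,0,0],[1,-42,-242,-75,0,0,0],[1,-49,-285,-75,0,0,0]]]}}

```text
time: 11.9
tool_pos: [502.1, 291.3, 200.9]
tool_rot: [[1.0, 0.001, -0.001], [0.001, -1.0, -0.001], [-0.001, 0.001, -1.0]]
wrist_force: [0.3, 0.5, -1.6]
finger_gap: 0.39
gripper_force: 40.2
```

Emit:
{"name": "carry_out", "arguments": {"moves": [[[1,-5,-30,0,0,0,0],[1,-6.5,-38.7,5,0,0,0],[1,-6.5,-38.7,25,0,0,0],[1,-6.5,-38.7,45,0,0,0],[1,-6.5,-38.7,62,0,0,0],[1,-6.5,-38.7,71,0,0,0],[1,-6.5,-38.7,75,0,0,0],[1,-6.5,-38.7,76,0,0,0],[1,-6.5,-38.7,76,0,0,0],[1,-6.5,-38.7,76,0,0,0]]]}}

```text
time: 13.15
tool_pos: [497.0, 327.5, 126.9]
tool_rot: [[1.0, -0.0, 0.001], [-0.0, -1.0, -0.0], [0.001, 0.0, -1.0]]
wrist_force: [-2.1, -1.9, 5.3]
finger_gap: 0.39
gripper_force: 40.6
```

Emit:
{"name": "carry_out", "arguments": {"moves": [[[0,0,0,0,0,0,0],[-1,0,0,0,0,0,0],[-1,0,0,0,0,0,0],[-1,0,0,0,0,0,0],[-1,0,0,-10,0,0,0],[-1,0,0,-35,0,0,0],[-1,0,0,-65,0,0,0],[-1,0,0,-95,0,0,0],[-1,0,0,-115,0,0,0],[-1,0,0,-115,0,0,0]]]}}

```text
time: 14.4
tool_pos: [498.2, 328.7, 242.8]
tool_rot: [[1.0, 0.0, 0.004], [0.0, -1.0, 0.003], [0.004, -0.003, -1.0]]
wrist_force: [-0.5, 0.6, -0.4]
finger_gap: 0.999
gripper_force: 0.0
```

Emit:
{"name": "carry_out", "arguments": {"moves": [[[-1,6,20,0,0,0,0],[-1,19,62,0,0,0,0],[-1,34,110,0,0,0,0],[-1,49,160,0,0,0,0],[-1,64,210,0,0,0,0],[-1,80,260,0,0,0,0],[-1,95,310,0,0,0,0],[-1,108,353,0,0,0,0],[-1,117,381,0,0,0,0],[-1,119.5,390,0,0,0,0]]]}}

```text
time: 15.65
tool_pos: [615.8, -64.8, 238.7]
tool_rot: [[1.0, -0.003, -0.003], [-0.003, -1.0, -0.0], [-0.003, 0.0, -1.0]]
wrist_force: [-0.2, 0.8, -0.4]
finger_gap: 0.998
gripper_force: 0.0
```

Emit:
{"name": "carry_out", "arguments": {"moves": [[[-1,0,0,0,0,0,0],[-1,0,0,10,0,0,0],[-1,0,0,30,0,0,0],[-1,0,0,55,0,0,0],[-1,0,0,80,0,0,0],[-1,0,0,100,0,0,0],[-1,0,0,111,0,0,0],[-1,0,0,114,0,0,0],[-1,0,0,114,0,0,0],[-1,0,0,114,0,0,0]]]}}

```text
time: 16.9
tool_pos: [617.1, -62.0, 127.2]
tool_rot: [[1.0, 0.0, 0.002], [0.0, -1.0, -0.0], [0.002, 0.0, -1.0]]
wrist_force: [0.6, -0.6, -0.2]
finger_gap: 1.0
gripper_force: 0.0
```

Emit:
{"name": "carry_out", "arguments": {"moves": [[[0,0,0,0,0,0,0],[0.3,0,0,0,0,0,0],[1,0,0,0,0,0,0],[1,0,0,0,0,0,0],[1,0,0,0,0,0,0],[1,0,0,-10,0,0,0],[1,0,0,-30,0,0,0],[1,0,0,-55,0,0,0],[1,0,0,-80,0,0,0],[1,0,0,-95,0,0,0]]]}}

```text
time: 18.15
tool_pos: [616.8, -62.2, 222.7]
tool_rot: [[1.0, -0.0, 0.001], [-0.0, -1.0, -0.0], [0.001, 0.0, -1.0]]
wrist_force: [-0.7, -0.2, -2.1]
finger_gap: 0.341
gripper_force: 39.7
```

```bash
python3 - <<'E'
from h import *
c=arm.capture("top"); d=arm.capture("side")
cv2.imwrite("pics/noz.png",np.hstack([c["frame"][130:330,90:410],d["frame"][100:300,150:400]]))
E
```

```text
(no output)
```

View pics/noz.png

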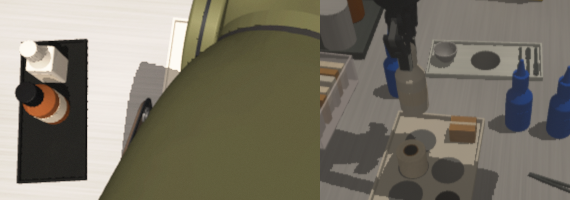

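Both bottles stand in the side tray (crop (45,60) and (42,103)), and the nozzle bottle hangs upright in the gripper at (412,85).

Emit:
{"name": "carry_out", "arguments": {"moves": [[[1,-8,-15,0,0,0,0],[1,-28,-55,0,0,0,0],[1,-51,-100,0,0,0,0],[1,-74,-146,0,0,0,0],[1,-98,-194,0,0,0,0],[1,-122,-242,0,0,0,0],[1,-145,-289,0,0,0,0],[1,-166,-332,0,0,0,0],[1,-182,-364,0,0,0,0],[1,-189.5,-380.5,0,0,0,0]]]}}

```text
time: 19.5
tool_pos: [424.2, 319.7, 220.1]
tool_rot: [[1.0, 0.003, -0.003], [0.003, -1.0, -0.001], [-0.003, 0.001, -1.0]]
wrist_force: [0.7, -1.2, -2.8]
finger_gap: 0.337
gripper_force: 40.0
```

Emit:
{"name": "carry_out", "arguments": {"moves": [[[1,0,0,5,0,0,0],[1,0,0,22,0,0,0],[1,0,0,44,0,0,0],[1,0,0,66,0,0,0],[1,0,0,82,0,0,0],[1,0,0,91,0,0,0],[1,0,0,95,0,0,0],[1,0,0,96,0,0,0],[1,0,0,96,0,0,0],[1,0,0,96,0,0,0]]]}}

```text
time: 20.75
tool_pos: [427.1, 317.6, 126.5]
tool_rot: [[1.0, -0.0, 0.0], [-0.0, -1.0, -0.001], [0.0, 0.001, -1.0]]
wrist_force: [-1.6, -3.2, 5.9]
finger_gap: 0.338
gripper_force: 40.8
```

Emit:
{"name": "carry_out", "arguments": {"moves": [[[0,0,0,0,0,0,0],[-1,0,0,0,0,0,0],[-1,0,0,0,0,0,0],[-1,0,0,0,0,0,0],[-1,0,0,-10,0,0,0],[-1,0,0,-35,0,0,0],[-1,0,0,-65,0,0,0],[-1,0,0,-95,0,0,0],[-1,0,0,-115,0,0,0],[-1,0,0,-115,0,0,0]]]}}

```text
time: 22.0
tool_pos: [428.1, 319.2, 242.6]
tool_rot: [[1.0, 0.0, 0.004], [0.0, -1.0, 0.003], [0.004, -0.003, -1.0]]
wrist_force: [-0.4, -0.0, 0.2]
finger_gap: 1.004
gripper_force: 0.0
```

```bash
python3 - <<'E'
from h import *
c=arm.capture("top"); f=c["frame"]
cv2.imwrite("pics/three.png",cv2.resize(f[135:325,90:420],None,fx=2.4,fy=2.4,interpolation=2))
g=f.mean(2); m=((g<175)&(np.ptp(f.astype(int),axis=2)<40)).astype(np.uint8)
n,l,st,ce=cv2.connectedComponentsWithStats(m[145:250,255:400])
for i in range(1,n):
    if 300<st[i,4]<2500: print(st[i],(ce[i]+[255,145]).round(1),ray(c,ce[i]+[255,145],4).round(1))
E
```

```text
[   0    0  145   20 1334] [341.8 150.4] [696.3 -17.8   4. ]
[  0   5 145 100 566] [336.7 176.3] [644.6 -11.9   4. ]
[ 23  23  33  32 841] [294.1 183.6] [624.   65.8   4. ]
[ 91  31  34  32 847] [362.8 191.2] [619.5 -62.1   4. ]
[ 53  61  34  33 876] [324.4 221.7] [556.    4.1   4. ]
[  5  63  26  29 575] [272.8 221.9] [548.1  98.1   4. ]
```

View pics/three.png

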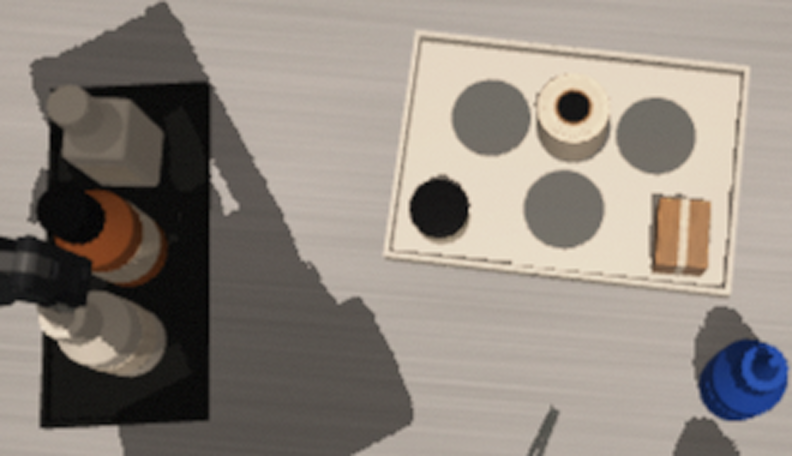

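All three bottles stand upright in the side tray, and the roll is free at (573,105) in the crop (2.4x). The vacated marks read within 4 mm of the grasp positions. Now the roll.

Emit:
{"name": "carry_out", "arguments": {"moves": [[[-1,9,15,0,0,0,0],[-1,28,46,0,0,0,0],[-1,52,85,0,0,0,0],[-1,77,126,0,0,0,0],[-1,102,167,0,0,0,0],[-1,127,208,0,0,0,0],[-1,151,248,0,0,0,0],[-1,173,284,0,0,0,0],[-1,188,308,0,0,0,0],[-1,193,316.5,0,0,0,0]]]}}

```text
time: 23.3
tool_pos: [620.1, -0.7, 238.6]
tool_rot: [[1.0, -0.003, -0.003], [-0.003, -1.0, -0.0], [-0.003, 0.0, -1.0]]
wrist_force: [-0.1, -0.2, -0.3]
finger_gap: 1.002
gripper_force: 0.0
```

Emit:
{"name": "carry_out", "arguments": {"moves": [[[-1,0,0,10,0,0,0],[-1,0,0,40,0,0,0],[-1,0,0,75,0,0,0],[-1,0,0,110,0,0,0],[-1,0,0,140,0,0,0],[-1,0,0,165,0,0,0],[-1,0,0,185,0,0,0],[-1,0,0,197,0,0,0],[-1,0,0,200,0,0,0],[-1,0,0,200,0,0,0]]]}}

```text
time: 24.55
tool_pos: [620.1, 2.3, 40.6]
tool_rot: [[1.0, 0.0, 0.0], [0.0, -1.0, 0.0], [0.0, -0.0, -1.0]]
wrist_force: [0.0, -1.0, -0.3]
finger_gap: 1.0
gripper_force: 0.0
```

Emit:
{"name": "carry_out", "arguments": {"moves": [[[-0.3,0,0,0,0,0,0],[0,0,0,0,0,0,0],[1,0,0,0,0,0,0],[1,0,0,0,0,0,0],[1,0,0,0,0,0,0],[1,0,0,-10,0,0,0],[1,0,0,-30,0,0,0],[1,0,0,-55,0,0,0],[1,0,0,-75,0,0,0],[1,0,0,-80,0,0,0]]], "force": 30}}

```text
time: 25.8
tool_pos: [620.9, 1.9, 122.0]
tool_rot: [[1.0, -0.0, 0.003], [-0.0, -1.0, -0.0], [0.003, 0.0, -1.0]]
wrist_force: [-0.4, 0.2, 0.3]
finger_gap: 0.629
gripper_force: 31.7
```

Emit:
{"name": "carry_out", "arguments": {"moves": [[[1,0,0,-30,0,0,0],[1,-5,15,-65,0,0,0],[1,-16,47,-90,0,0,0],[1,-30,89,-100,0,0,0],[1,-46,135,-100,0,0,0],[1,-61,181,-100,0,0,0],[1,-76,227,-100,0,0,0],[1,-91,270,-100,0,0,0],[1,-103,304,-100,0,0,0],[1,-107.5,318.5,-100,0,0,0]]]}}

```text
time: 27.05
tool_pos: [511.2, -318.1, 219.4]
tool_rot: [[1.0, -0.002, -0.001], [-0.002, -1.0, 0.001], [-0.001, -0.001, -1.0]]
wrist_force: [-0.2, 0.5, -0.9]
finger_gap: 0.62
gripper_force: 31.9
```

Emit:
{"name": "carry_out", "arguments": {"moves": [[[1,0,0,5,0,0,0],[1,0,0,30,0,0,0],[1,0,0,60,0,0,0],[1,0,0,90,0,0,0],[1,0,0,120,0,0,0],[1,0,0,145,0,0,0],[1,0,0,162,0,0,0],[1,0,0,170,0,0,0],[1,0,0,170,0,0,0],[1,0,0,170,0,0,0]]]}}

```text
time: 28.3
tool_pos: [513.2, -316.9, 51.2]
tool_rot: [[1.0, -0.0, 0.001], [-0.0, -1.0, -0.001], [0.001, 0.001, -1.0]]
wrist_force: [-0.1, -0.3, -0.9]
finger_gap: 0.619
gripper_force: 31.9
```

```bash
python3 - <<'E'
from h import *
c=arm.capture("top"); d=arm.capture("side")
a=cv2.resize(c["frame"][170:340,440:600],None,fx=2.5,fy=2.5,interpolation=2);b=cv2.resize(d["frame"][90:232,230:390],None,fx=2.5,fy=2.5,interpolation=2)
h=min(len(a),len(b)); cv2.imwrite("pics/roll.png",np.hstack([a[:h],b[:h]]))
E
```

```text
(no output)
```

View pics/roll.png

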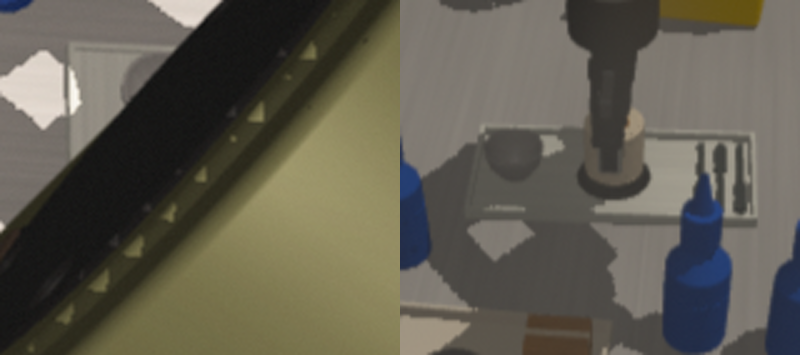

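Side view: the roll is over the dark mark, at (613,165) in the crop. Lower, release and retreat.

Emit:
{"name": "carry_out", "arguments": {"moves": [[[1,0,0,5,0,0,0],[1,0,0,9,0,0,0],[1,0,0,10.5,0,0,0],[1,0,0,10.5,0,0,0],[1,0,0,10.5,0,0,0],[0,0,0,10.5,0,0,0],[-0.9,0,0,10.5,0,0,0],[-0.9,0,0,10.5,0,0,0],[-0.9,0,0,5,0,0,0],[-0.9,0,0,-5,0,0,0]]]}}

```text
time: 29.65
tool_pos: [512.2, -316.3, 55.3]
tool_rot: [[1.0, -0.0, -0.001], [-0.0, -1.0, 0.001], [-0.001, -0.001, -1.0]]
wrist_force: [-0.0, -0.7, -0.1]
finger_gap: 0.949
gripper_force: 0.0
```

Emit:
{"name": "carry_out", "arguments": {"moves": [[[-0.9,0,0,-10,0,0,0],[-1,0,0,-30,0,0,0],[-1,0,0,-60,0,0,0],[-1,0,0,-95,0,0,0],[-1,0,0,-130,0,0,0],[-1,0,0,-160,0,0,0],[-1,0,-10,-180,0,0,0],[-1,-3,-35,-185,0,0,0],[-1,-7,-75,-185,0,0,0],[-1,-12,-120,-185,0,0,0]]]}}

```text
time: 30.9
tool_pos: [499.3, -194.2, 239.7]
tool_rot: [[1.0, -0.001, -0.001], [-0.001, -1.0, 0.001], [-0.001, -0.001, -1.0]]
wrist_force: [0.2, 1.1, 0.1]
finger_gap: 1.002
gripper_force: 0.0
```

```bash
python3 - <<'E'
from h import *
c=arm.capture("top"); d=arm.capture("side")
a=cv2.resize(c["frame"][170:340,440:600],None,fx=2.5,fy=2.5,interpolation=2);b=cv2.resize(d["frame"][90:232,230:390],None,fx=2.5,fy=2.5,interpolation=2)
h=min(len(a),len(b)); cv2.imwrite("pics/roll2.png",np.hstack([a[:h],b[:h]]))
E
```

```text
(no output)
```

View pics/roll2.png

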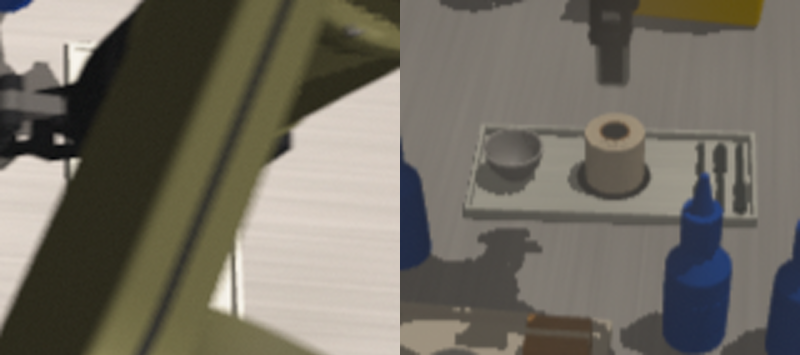

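The roll stands on the mark, at (615,160) in the crop. Now return the nozzle bottle.

Emit:
{"name": "carry_out", "arguments": {"moves": [[[-1,-3,-20,0,0,0,0],[-1,-9,-65,0,0,0,0],[-1,-17,-120,0,0,0,0],[-1,-25,-175,0,0,0,0],[-1,-33,-231,0,0,0,0],[-1,-41,-287,0,0,0,0],[-1,-49,-343,0,0,0,0],[-1,-57,-399,0,0,0,0],[-1,-65,-455,0,0,0,0],[-1,-71,-497,0,0,0,0]]]}}

```text
time: 32.25
tool_pos: [428.4, 302.8, 240.1]
tool_rot: [[1.0, 0.001, -0.0], [0.001, -1.0, 0.0], [-0.0, -0.0, -1.0]]
wrist_force: [0.5, 0.0, 0.1]
finger_gap: 1.001
gripper_force: 0.0
```

Emit:
{"name": "carry_out", "arguments": {"moves": [[[-1,-2.5,-18,0,0,0,0],[-1,-2.5,-18,0,0,0,0],[-1,-2.5,-18,15,0,0,0],[-1,-2.5,-18,40,0,0,0],[-1,-2.5,-18,70,0,0,0],[-1,-2.5,-18,95,0,0,0],[-1,-2.5,-18,109,0,0,0],[-1,-2.5,-18,114,0,0,0],[-1,-2.5,-18,114,0,0,0],[-1,-2.5,-18,114,0,0,0]]]}}

```text
time: 33.5
tool_pos: [427.7, 318.8, 127.1]
tool_rot: [[1.0, -0.0, 0.002], [-0.0, -1.0, 0.001], [0.002, -0.001, -1.0]]
wrist_force: [-0.0, 0.5, 0.5]
finger_gap: 1.001
gripper_force: 0.0
```

Emit:
{"name": "carry_out", "arguments": {"moves": [[[0,0,0,0,0,0,0],[0.3,0,0,0,0,0,0],[1,0,0,0,0,0,0],[1,0,0,0,0,0,0],[1,0,0,0,0,0,0],[1,0,0,-10,0,0,0],[1,0,0,-30,0,0,0],[1,0,0,-55,0,0,0],[1,0,0,-80,0,0,0],[1,0,0,-95,0,0,0]]], "force": 40}}

```text
time: 34.75
tool_pos: [427.2, 318.7, 222.6]
tool_rot: [[1.0, -0.0, 0.001], [-0.0, -1.0, 0.001], [0.001, -0.001, -1.0]]
wrist_force: [0.1, -0.2, -2.1]
finger_gap: 0.343
gripper_force: 39.7
```

Emit:
{"name": "carry_out", "arguments": {"moves": [[[1,8,15,0,0,0,0],[1,28,55,0,0,0,0],[1,51,100,0,0,0,0],[1,74,146,0,0,0,0],[1,98,194,0,0,0,0],[1,122,242,0,0,0,0],[1,145,289,0,0,0,0],[1,166,332,0,0,0,0],[1,182,364,0,0,0,0],[1,189.5,380.5,0,0,0,0]]]}}

```text
time: 36.0
tool_pos: [616.2, -64.9, 219.6]
tool_rot: [[1.0, -0.003, -0.003], [-0.003, -1.0, -0.0], [-0.003, 0.0, -1.0]]
wrist_force: [0.4, 0.3, -1.6]
finger_gap: 0.335
gripper_force: 40.1
```

Emit:
{"name": "carry_out", "arguments": {"moves": [[[1,0,0,0,0,0,0],[1,0,0,18,0,0,0],[1,0,0,44,0,0,0],[1,0,0,66,0,0,0],[1,0,0,82,0,0,0],[1,0,0,91,0,0,0],[1,0,0,95,0,0,0],[1,0,0,95.5,0,0,0],[1,0,0,95.5,0,0,0],[1,0,0,95.5,0,0,0]]]}}

```text
time: 37.25
tool_pos: [617.2, -62.0, 126.7]
tool_rot: [[1.0, -0.0, 0.002], [-0.0, -1.0, 0.0], [0.002, -0.0, -1.0]]
wrist_force: [-0.6, 1.3, 3.0]
finger_gap: 0.342
gripper_force: 40.5
```

Emit:
{"name": "carry_out", "arguments": {"moves": [[[0,0,0,0,0,0,0],[-1,0,0,0,0,0,0],[-1,0,0,0,0,0,0],[-1,0,0,0,0,0,0],[-1,0,0,-10,0,0,0],[-1,0,0,-35,0,0,0],[-1,0,0,-65,0,0,0],[-1,0,0,-95,0,0,0],[-1,0,0,-114.5,0,0,0],[-1,0,0,-114.5,0,0,0]]]}}

```text
time: 38.5
tool_pos: [617.8, -62.2, 243.0]
tool_rot: [[1.0, 0.0, 0.005], [0.0, -1.0, -0.001], [0.005, 0.001, -1.0]]
wrist_force: [1.0, 0.2, 0.3]
finger_gap: 1.001
gripper_force: 0.0
```

Emit:
{"name": "carry_out", "arguments": {"moves": [[[-1,-6,-20,0,0,0,0],[-1,-19,-62,0,0,0,0],[-1,-34,-110,0,0,0,0],[-1,-49,-160,0,0,0,0],[-1,-64,-210,0,0,0,0],[-1,-80,-260,0,0,0,0],[-1,-95,-310,0,0,0,0],[-1,-108,-353,0,0,0,0],[-1,-117,-381,0,0,0,0],[-1,-119.5,-390,0,0,0,0]]]}}

```text
time: 39.75
tool_pos: [494.5, 329.8, 238.9]
tool_rot: [[1.0, 0.003, -0.003], [0.003, -1.0, -0.001], [-0.003, 0.001, -1.0]]
wrist_force: [0.4, -0.8, 0.3]
finger_gap: 1.002
gripper_force: 0.0
```

```bash
python3 - <<'E'
from h import *
s=arm.read_state(); print(s["tool_pos"])
c=arm.capture("top"); d=arm.capture("side")
a=cv2.resize(c["frame"][140:260,240:410],None,fx=2.3,fy=2.3,interpolation=2);b=d["frame"][120:396,170:530]
cv2.imwrite("pics/n2.png",np.hstack([a,b]))
E
```

```text
[494.51396421 329.81639897 238.85800866]
```

View pics/n2.png

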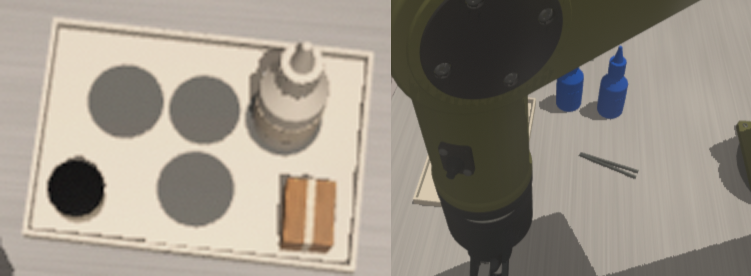

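The nozzle bottle stands back on its mark, at (288,110) in the crop. Amber next.

Emit:
{"name": "carry_out", "arguments": {"moves": [[[-1,0,0,0,0,0,0],[-1,0,0,10,0,0,0],[-1,0,0,30,0,0,0],[-1,0,0,55,0,0,0],[-1,0,0,80,0,0,0],[-1,0,0,100,0,0,0],[-1,0,0,111,0,0,0],[-1,0,0,114,0,0,0],[-1,0,0,114,0,0,0],[-1,0,0,114,0,0,0]]]}}

```text
time: 41.1
tool_pos: [497.6, 328.3, 127.2]
tool_rot: [[1.0, -0.0, 0.002], [-0.0, -1.0, 0.001], [0.002, -0.001, -1.0]]
wrist_force: [-0.4, 0.6, 0.4]
finger_gap: 1.001
gripper_force: 0.0
```

Emit:
{"name": "carry_out", "arguments": {"moves": [[[0,0,0,0,0,0,0],[0.3,0,0,0,0,0,0],[1,0,0,0,0,0,0],[1,0,0,0,0,0,0],[1,0,0,0,0,0,0],[1,0,0,-10,0,0,0],[1,0,0,-30,0,0,0],[1,0,0,-55,0,0,0],[1,0,0,-72,0,0,0],[1,0,0,-75,0,0,0]]]}}

```text
time: 42.35
tool_pos: [497.6, 328.2, 202.6]
tool_rot: [[1.0, -0.0, 0.002], [-0.0, -1.0, 0.001], [0.002, -0.001, -1.0]]
wrist_force: [-0.3, 0.2, -3.1]
finger_gap: 0.387
gripper_force: 40.0
```

Emit:
{"name": "carry_out", "arguments": {"moves": [[[1,2,13,0,0,0,0],[1,8,45,0,0,0,0],[1,14,84,0,0,0,0],[1,21,124,0,0,0,0],[1,28,166,0,0,0,0],[1,36,208,0,0,0,0],[1,43,249,0,0,0,0],[1,49,286,0,0,0,0],[1,53.5,312,0,0,0,0],[1,55.5,323.7,0,0,0,0]]]}}

```text
time: 43.6
tool_pos: [551.6, 2.2, 200.2]
tool_rot: [[1.0, -0.002, -0.003], [-0.002, -1.0, -0.0], [-0.003, 0.0, -1.0]]
wrist_force: [0.1, 0.4, -2.1]
finger_gap: 0.383
gripper_force: 40.3
```

Emit:
{"name": "carry_out", "arguments": {"moves": [[[1,0,0,0,0,0,0],[1,0,0,12,0,0,0],[1,0,0,32,0,0,0],[1,0,0,52,0,0,0],[1,0,0,66,0,0,0],[1,0,0,73,0,0,0],[1,0,0,75,0,0,0],[1,0,0,75.5,0,0,0],[1,0,0,75.5,0,0,0],[1,0,0,75.5,0,0,0]]]}}

```text
time: 44.85
tool_pos: [552.5, 4.8, 126.7]
tool_rot: [[1.0, -0.0, 0.001], [-0.0, -1.0, 0.001], [0.001, -0.001, -1.0]]
wrist_force: [-2.9, 2.3, 5.9]
finger_gap: 0.39
gripper_force: 41.1
```

Emit:
{"name": "carry_out", "arguments": {"moves": [[[0,0,0,0,0,0,0],[-1,0,0,0,0,0,0],[-1,0,0,0,0,0,0],[-1,0,0,0,0,0,0],[-1,0,0,-10,0,0,0],[-1,0,0,-35,0,0,0],[-1,0,0,-65,0,0,0],[-1,0,0,-95,0,0,0],[-1,0,0,-114.5,0,0,0],[-1,0,0,-114.5,0,0,0]]]}}

```text
time: 46.1
tool_pos: [553.8, 4.2, 242.7]
tool_rot: [[1.0, -0.0, 0.005], [-0.0, -1.0, -0.0], [0.005, 0.0, -1.0]]
wrist_force: [1.0, -0.8, -0.1]
finger_gap: 0.998
gripper_force: 0.0
```

Emit:
{"name": "carry_out", "arguments": {"moves": [[[-1,1,-14,0,0,0,0],[-1,2,-48,0,0,0,0],[-1,4,-88,0,0,0,0],[-1,5,-130,0,0,0,0],[-1,7,-173,0,0,0,0],[-1,9,-216,0,0,0,0],[-1,10,-257,0,0,0,0],[-1,12,-294,0,0,0,0],[-1,13,-321,0,0,0,0],[-1,13.5,-332.7,0,0,0,0]]]}}

```text
time: 47.35
tool_pos: [565.3, 338.6, 239.2]
tool_rot: [[1.0, 0.002, -0.002], [0.002, -1.0, -0.001], [-0.002, 0.001, -1.0]]
wrist_force: [0.0, -0.6, 0.3]
finger_gap: 0.999
gripper_force: 0.0
```

Emit:
{"name": "carry_out", "arguments": {"moves": [[[-1,0,0,0,0,0,0],[-1,0,0,10,0,0,0],[-1,0,0,30,0,0,0],[-1,0,0,55,0,0,0],[-1,0,0,80,0,0,0],[-1,0,0,100,0,0,0],[-1,0,0,111,0,0,0],[-1,0,0,114,0,0,0],[-1,0,0,114,0,0,0],[-1,0,0,114,0,0,0]]]}}

```text
time: 48.6
tool_pos: [566.6, 337.2, 127.3]
tool_rot: [[1.0, -0.0, 0.002], [-0.0, -1.0, 0.001], [0.002, -0.001, -1.0]]
wrist_force: [0.4, 0.3, -0.2]
finger_gap: 1.002
gripper_force: 0.0
```

Emit:
{"name": "carry_out", "arguments": {"moves": [[[0,0,0,0,0,0,0],[0.3,0,0,0,0,0,0],[1,0,0,0,0,0,0],[1,0,0,0,0,0,0],[1,0,0,0,0,0,0],[1,0,0,-10,0,0,0],[1,0,0,-30,0,0,0],[1,0,0,-55,0,0,0],[1,0,0,-72,0,0,0],[1,0,0,-75,0,0,0]]]}}

```text
time: 49.85
tool_pos: [566.7, 337.2, 202.8]
tool_rot: [[1.0, -0.0, 0.002], [-0.0, -1.0, 0.001], [0.002, -0.001, -1.0]]
wrist_force: [-0.1, 0.7, -2.5]
finger_gap: 0.311
gripper_force: 39.7
```

Emit:
{"name": "carry_out", "arguments": {"moves": [[[1,3,13,0,0,0,0],[1,8,40,0,0,0,0],[1,14,72,0,0,0,0],[1,21,106,0,0,0,0],[1,28,141,0,0,0,0],[1,35,176,0,0,0,0],[1,42,210,0,0,0,0],[1,48,241,0,0,0,0],[1,52,263,0,0,0,0],[1,54,273,0,0,0,0]]]}}

```text
time: 51.1
tool_pos: [619.7, 62.4, 200.5]
tool_rot: [[1.0, -0.002, -0.002], [-0.002, -1.0, -0.0], [-0.002, 0.0, -1.0]]
wrist_force: [-0.8, 0.6, -2.8]
finger_gap: 0.316
gripper_force: 39.7
```

Emit:
{"name": "carry_out", "arguments": {"moves": [[[1,0,0,0,0,0,0],[1,0,0,12,0,0,0],[1,0,0,32,0,0,0],[1,0,0,52,0,0,0],[1,0,0,66,0,0,0],[1,0,0,73,0,0,0],[1,0,0,75,0,0,0],[1,0,0,75.5,0,0,0],[1,0,0,75.5,0,0,0],[1,0,0,75.5,0,0,0]]]}}

```text
time: 52.35
tool_pos: [620.5, 64.2, 126.6]
tool_rot: [[1.0, -0.0, 0.001], [-0.0, -1.0, 0.001], [0.001, -0.001, -1.0]]
wrist_force: [-0.6, 1.9, 2.2]
finger_gap: 0.316
gripper_force: 40.2
```

Emit:
{"name": "carry_out", "arguments": {"moves": [[[0,0,0,0,0,0,0],[-1,0,0,0,0,0,0],[-1,0,0,0,0,0,0],[-1,0,0,0,0,0,0],[-1,0,0,-10,0,0,0],[-1,0,0,-35,0,0,0],[-1,0,0,-65,0,0,0],[-1,0,0,-95,0,0,0],[-1,0,0,-114.5,0,0,0],[-1,0,0,-114.5,0,0,0]]]}}

```text
time: 53.6
tool_pos: [621.4, 64.0, 243.0]
tool_rot: [[1.0, 0.0, 0.005], [0.0, -1.0, 0.0], [0.005, -0.0, -1.0]]
wrist_force: [0.0, 0.0, 0.2]
finger_gap: 1.0
gripper_force: 0.0
```

Emit:
{"name": "carry_out", "arguments": {"moves": [[[-1,-5,-14,0,0,0,0],[-1,-15,-45,0,0,0,0],[-1,-28,-84,0,0,0,0],[-1,-42,-125,0,0,0,0],[-1,-56,-166,0,0,0,0],[-1,-70,-206,0,0,0,0],[-1,-82,-240,0,0,0,0],[-1,-92,-262,0,0,0,0],[-1,-97,-275,0,0,0,0],[-1,-97,-275,0,0,0,0]]]}}

```text
time: 54.85
tool_pos: [522.0, 339.7, 239.4]
tool_rot: [[1.0, 0.002, -0.001], [0.002, -1.0, -0.001], [-0.001, 0.001, -1.0]]
wrist_force: [-0.1, -0.5, 0.5]
finger_gap: 0.999
gripper_force: 0.0
```

```bash
python3 - <<'E'
from h import *
s=arm.read_state(); print(s["tool_pos"])
c=arm.capture("top"); f=c["frame"]
a=cv2.resize(f[140:265,240:410],None,fx=3,fy=3,interpolation=2);b=cv2.resize(f[175:340,455:545],(205,375),interpolation=2)
cv2.imwrite("pics/end.png",np.hstack([a,b]))
E
```

```text
[522.03576325 339.68586053 239.37902828]
```

View pics/end.png

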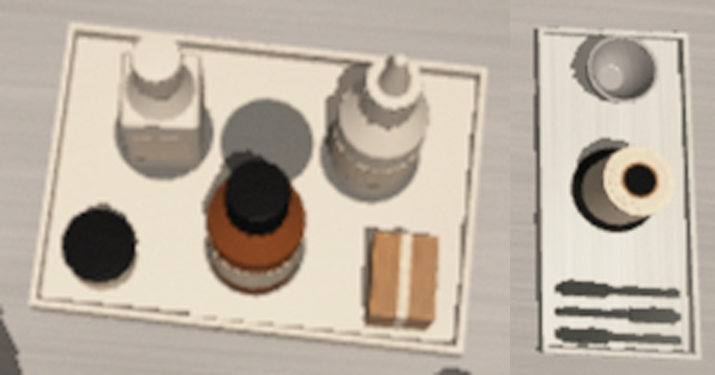

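All three bottles are back upright within about 1–2 px of their starting cap positions: square (158,62), nozzle (394,84), amber (258,190). The roll stands on the mark at (625,185). The carton, jar and gallipot are unmoved.

```bash
python3 -c "
from plant import arm
print(arm.sign_off())"
```

```text
the job is handed in; nothing more can be done
None
```

The job is handed in at about 55 s: the tape roll stands upright on the dressing tray's dark mark, all three bottles are back upright on their own caddy places, and the carton, jar and gallipot are unmoved.

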